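# Seat a culture flask and lock its toggle clamp

## Task

One of the two culture flasks on the carrier is not yet secured. Push it along its bay with the fingertips until it sits fully home against the end stop, then push that bay's raised clamp lever over, away from the flask, past its dead point until it snaps down into lock. Do not pick anything up, leave the other, already clamped flask and its lever as they are, and do not disturb the other things on the bench.

Things in the scene. Friction and masses are not known exactly. Their poses are not given: they have to be found in the camera images.
- carrier: Fixed aluminium carrier plate, 220 mm (x) by 350 mm (y), its top 10 mm above the bench. It carries two identical flask bays side by side, 100 mm apart along its x axis. Origin on the bench under the plate (the plate reaches 170 mm to +y, 180 mm to -y).
- work_bay: Fixed bay of the unsecured flask, in either place on the carrier. Grey floor 88 (x) by 240 mm (y), 4 mm thick; rails 12 mm high, 58 mm apart, run 85 mm from the end stop to -y. Origin: floor's underside (10 mm above the bench), mid-width, below the face of the end stop. The flask slides to +y until it meets the stop, a wall to z = 24 mm, 8 mm thick.
- work_pivot (a point): Pivot of that bay's hold-down toggle clamp, between two steel cheeks (64 mm high) behind the stop: 25 mm to +y and 54 mm above the bay's origin, axis along the bay's x. Lever and arm both turn about it. While open the arm reaches 55 mm to -y over the flask, raised 40 deg, its highest point 100 mm above the bay's origin; it comes down as the lever is thrown.
- work_lever (a joint): Angle of that bay's clamp lever, rad. 0 = open: it stands up, leaning 10 deg to -y (towards the flask). Grows as it is pushed over to +y. Dead point at 0.70 (leaning 30 deg to +y): up to there a spring pushes it back (0.4 N m, falling to nothing near 0.70); past it the spring snaps it on by itself to locked at 1.43 (72 deg from upright), on its stop.
- work_lever_tip (a point): Top end of that lever, on its axis, 100 mm from the pivot. The lever is a round bar 10 mm thick with a black grip 16 mm thick over its outer 65 mm.
- flask: Loose empty clear flask lying flat, cap towards -y, 45 g. Body 52 (x) by 62 (y) by 25 mm high; neck and round white cap (24 mm diameter, axis 12.5 mm up) reach to 69 mm from the origin along -y. Origin: centre of the body's underside, 31 mm from its +y end: fully home it lies at y = -31 mm, z = 4 mm in the bay frame. It starts 25 to 45 mm short of the stop.
- full_bay: The other fixed bay, identical, already loaded and clamped.
- full_lever (a joint): Angle of the other bay's clamp lever, same meaning: it starts locked at 1.43 rad, lying over to +y, its top 100 mm above the bench.
- held_flask: The other flask, same shape and origin, already home in full_bay under its clamp.
- spare_cap: Loose white screw cap, 25 mm diameter, 14 mm high, standing on the carrier plate between the bays at their +y end; origin under its centre.
- marker: Loose marker pen, 130 mm long, 13 mm thick, lying on the bench on the robot's side of the carrier; origin under its middle, along its x.
- vial: Loose capped vial, 24 mm diameter, 50 mm high, standing beyond the carrier's far side; origin under its centre.
- media_bottle: Loose closed bottle, 70 mm diameter, 150 mm high, on the bench to the right; origin under its centre.
- dishes: Loose stack of three closed culture dishes, 95 mm diameter, 48 mm high, on the bench to the left; origin under its centre.
- tip_box: Loose closed box of pipette tips, 85 by 120 by 64 mm, on the bench to the left; origin under its centre.
Not all that is in view belongs to the job. Leave any brown or yellow look-alike of the flask alone.

How it is judged:
On the way, in this order (a step that is already met when the one before it is completed fails the run):
1. the unsecured flask is fully home against the end stop, with its lever not yet over the dead point (y of flask in the frame of work_bay above -0.035 m and value of joint work_lever below 0.6 rad), for 0.2 s.
2. its clamp lever is locked (value of joint work_lever above 1.36 rad), for 0.2 s.
At the end, for the whole second after the job is handed in: The flask lies flat at rest in its bay, between the rails, with its end within 4 mm of the end stop; its clamp lever is past the dead point and locked (joint above 1.36 rad); the other lever is still locked and the other flask within 8 mm of where it was (y of flask in the frame of work_bay between -0.035 and -0.025 m and x of flask in the frame of work_bay between -0.008 and 0.008 m and z of flask in the frame of work_bay below 0.008 m and angle between flask's own z axis and vertical below 0.06 rad and angle between the y axis of flask and the y axis of work_bay, either way round below 0.12 rad and linear speed of flask below 0.02 m/s and value of joint each of work_lever, full_lever above 1.36 rad and distance of held_flask from where it was at the start of the episode below 0.008 m); the robot touches nothing.
It fails at once if a flask is lifted more than 10 mm or tipped (z of flask in the frame of work_bay above 0.014 m or angle between flask's own z axis and vertical above 0.25 rad or z of held_flask in the frame of full_bay above 0.014 m).
It fails at once if the other clamp is opened or its flask shifted more than 8 mm (value of joint full_lever below 1.2 rad or distance of held_flask from where it was at the start of the episode above 0.008 m).
It fails at once if a bystander is moved more than 20 mm (distance of any of spare_cap, marker, vial, media_bottle, dishes, tip_box from where it was at the start of the episode above 0.02 m).
It also fails if it takes over 43 s, if anything falls off the work surface, if the arm or the gripper's body presses on something with over 40 N, if the wrist force passes 120 N, or if a joint passes its speed limit or range.

## Robot

A 7-joint arm with a two-finger parallel gripper is mounted at the origin on the work surface. World frame = base frame: x ahead of the robot, y to its left, z up, the work surface at z = 0. Lengths are in m, angles in rad, forces in N, time in s.
With the tool pointing down it reaches from about 0.4 to 0.9 m from the base axis. Payload 5.6 kg.
Tool frame: the origin (TCP) lies at the very end of the fingers, on their centre line; the grasp point (between the pads) lies ctrl.grasp_offset behind it (ctrl.grasp_offset is the distance from the TCP to the grasp point, in m); z points along the fingers, y is the direction in which the jaws open and shut (so a half turn about z gives the same grasp; the last joint's range is limited). The gripper opens to 92 mm and grips with 3 to 60 N. Pads are 20 mm wide; open, the fingers measure 128 mm over their backs; the gripper's body (75 mm by 189 mm) begins 69 mm behind the grasp point.
Start: joints at [1.103, 0.468, -0.012, 1.603, 0.006, 1.071, -0.056], TCP at [0.268, -0.592, 0.215] pointing down, gripper open.
Joint ranges: [-2.53, 2.53], [-0.31, 2.02], [-1.57, 1.55], [0.28, 2.44], [-1.29, 4.43], [0.15, 1.84], [-2.92, 2.92]. Speed limits (rad/s): [2.57, 2.57, 3.14, 3.14, 3.14, 3.14, 3.14].

## Interface

Orientations are given as [roll, pitch, yaw] about the fixed x, y, z axes, in that order (R = Rz(yaw) Ry(pitch) Rx(roll)).
In Python, from cell import ctrl gives the robot as it stands.
- The arm moves only by the shell command python3 -m crank 'ROWS' [FORCE]. ROWS is JSON, one flat list of numbers, 7 for each row, row after row: the shift along the tool's x, y, z in m, then the turn, a rotation vector about the tool's x, y, z in degrees, then the opening, from 0 (shut) to 1 (fully open). In form: [x, y, z, ax, ay, az, claw, x, y, z, ax, ay, az, claw, ...]. A call has exactly 5 rows; each row is the pose to reach, as a shift and turn from the pose measured when the call began, along the tool's axes at that moment; what a row does not reach only later rows make up. A row lasts 1/12 s, in which the tool goes at most 41.7 mm and 7.16 degrees, less where a joint would pass 70% of its speed; a pose out of reach is approached as far as the arm can. A call with a gripper value outside its range is refused whole. The fingers move at their own pace and stop on an object; FORCE is the grip in N (left out, the last holds). Time passes only in rows, so rows that repeat a pose let the fingers close, or fill a call up. It gives the time, the measured TCP pose, the force and the opening at its end, in the units of the state.
- ctrl.get_obs(): the state, without advancing time (a new reading comes with each control period).
- ctrl.grab_frame(name): name is "scene" or "top" or "wrist"; returns a dict with "image" (400x640x3 uint8, red, green, blue), "range_z" (400x640 float32, m along the optical axis (not along the pixel's ray), 0 where there is no reading), "fx", "fy", "cx", "cy" (pixels), "D" ([k1, k2, p1, p2, k3] as OpenCV has them; the pictures are not rectified), "R" (3x3) and "t" (3): a world point X has camera coordinates R X + t. Camera axes: x right, y down, z forward; pixel columns grow to the right and rows downward; lengths in m; the calibration is good to about 2 mm. A picture is of the moment at which its call begins.
- ctrl.sign_off(): hands the job in, once; it reports no verdict.
Trained networks look in the newest picture that a camera, given by its name, has taken for a name from the list of things; names that differ only in an ending like _2 or _b are one class to them, and where a whole thing is asked for, a point or a joint stands for the part that bears it (a point fixed in the world has none). Each returns a list of dicts, best first, with "confidence" (0 to 1); they miss things now and then, are a little off and sometimes report something else, mostly with a low value. They report only what shows in the picture. A call takes as long as a camera call. They do not tell look-alikes from the thing itself.
- ctrl.look_for(camera, name): "point" ([x, y, z] in m, in world coordinates, good to about 4 mm: the middle of the surface that is visible of it).
- ctrl.masks_of(camera, name): "pixels" (400x640 bool, what is visible of it).
The state is a dict: "t": time; "qpos": joint angles; "qd": joint speeds; "joint_torque": joint torques, N m; "ee_pos": TCP position; "eef_rot": TCP orientation; "wrist_force": force on the tool from outside, world axes, zero at the start; "wrist_torque": the same for the moment, N m; "gripper_width": finger opening in m.
Only numpy, scipy, OpenCV 4.12 (cv2) and the standard library are available. Lean on these libraries where they do the work, as an engineer would, in place of code of your own. Each camera call takes 0.05 s, during which the arm holds its last target.

## Working session

There is one attempt and no reset: what is moved stays moved. The work goes in short steps, Python scripts to look and compute and a shell command to move; the robot and the scene stay as the last step left them, time stands still between calls to the robot, and variables do not carry over. Pictures are saved under pics/ and viewed, and the job is handed in when it is done.

```bash
mkdir -p pics; ls; cat > h.py <<'E'
from cell import ctrl
import numpy as np, cv2
def px2w(f,u,v,z=None):
    K=np.array([[f['fx'],0,f['cx']],[0,f['fy'],f['cy']],[0,0,1]])
    n=cv2.undistortPoints(np.array([[[u,v]]],float),K,np.array(f['D'],float))[0,0]
    d=f['range_z'][int(round(v)),int(round(u))]
    R=np.array(f['R']);t=np.array(f['t'])
    if z is None: return R.T@(np.array([n[0]*d,n[1]*d,d])-t)
    o=-R.T@t; r=R.T@np.array([n[0],n[1],1]); return o+r*(z-o[2])/r[2]
def w2px(f,X):
    K=np.array([[f['fx'],0,f['cx']],[0,f['fy'],f['cy']],[0,0,1]])
    p,_=cv2.projectPoints(np.array(X,float).reshape(-1,3),cv2.Rodrigues(np.array(f['R'],float))[0],np.array(f['t'],float),K,np.array(f['D'],float))
    return p[:,0]
def save(f,n): cv2.imwrite('pics/'+n,cv2.cvtColor(f['image'],cv2.COLOR_RGB2BGR))
def ob():
    o=ctrl.get_obs(); print({k:np.round(o[k],4) for k in ('t','ee_pos','eef_rot','wrist_force','gripper_width','qpos')})
    return o
E
python3 - <<'E'
from h import *
import pickle
ob(); print(ctrl.grasp_offset)
for c in ('scene','top'):
    f=ctrl.grab_frame(c); save(f,c+'0.png'); pickle.dump(f,open(c+'0.pkl','wb'))
    for n in ('flask','work_lever','full_lever','work_lever_tip','spare_cap','carrier','work_bay','marker','vial'):
        try: print(c,n,[(np.round(d['point'],3),round(d['confidence'],2)) for d in ctrl.look_for(c,n)])
        except Exception as e: print(n,e)
E
```

```text
pics
{'t': np.float64(0.0), 'ee_pos': array([ 0.2676, -0.5917,  0.2137]), 'eef_rot': array([-3.1399e+00,  1.0000e-04,  4.2470e-01]), 'wrist_force': array([-0.2627, -0.2605, -0.2775]), 'gripper_width': np.float64(0.0919), 'qpos': array([ 1.103 ,  0.4683, -0.0116,  1.6036,  0.006 ,  1.0714, -0.0563])}
0.0187
scene flask [(array([0.303, 0.188, 0.025]), 0.93), (array([ 0.345, -0.134,  0.029]), 0.93), (array([ 0.626, -0.248,  0.023]), 0.75), (array([ 0.455, -0.25 ,  0.025]), 0.68), (array([0.596, 0.009, 0.038]), 0.66), (array([ 0.494, -0.001,  0.038]), 0.57)]
scene work_lever [(array([0.484, 0.397, 0.047]), 0.67), (array([0.51 , 0.086, 0.131]), 0.41)]
scene full_lever [(array([0.618, 0.132, 0.088]), 0.68)]
scene work_lever_tip [(array([0.513, 0.084, 0.129]), 0.55)]
scene spare_cap [(array([0.512, 0.062, 0.014]), 0.43), (array([0.481, 0.396, 0.044]), 0.27)]
scene carrier [(array([0.563, 0.036, 0.012]), 0.7)]
scene work_bay [(array([0.51 , 0.064, 0.015]), 0.87)]
scene marker []
scene vial [(array([0.561, 0.036, 0.012]), 0.73), (array([0.709, 0.047, 0.037]), 0.64)]
top flask [(array([ 0.441, -0.238,  0.026]), 0.97), (array([ 0.618, -0.241,  0.029]), 0.92), (array([ 0.339, -0.122,  0.024]), 0.69), (array([0.488, 0.008, 0.04 ]), 0.65), (array([0.3  , 0.196, 0.025]), 0.6)]
top work_lever []
top full_lever [(array([0.616, 0.14 , 0.088]), 0.7)]
top work_lever_tip [(array([0.505, 0.09 , 0.158]), 0.4)]
top spare_cap []
top carrier [(array([0.541, 0.104, 0.007]), 0.91), (array([0.397, 0.094, 0.013]), 0.38), (array([0.499, 0.057, 0.016]), 0.22)]
top work_bay [(array([0.497, 0.055, 0.013]), 0.72)]
top marker [(array([0.397, 0.095, 0.011]), 0.65), (array([ 0.551, -0.378,  0.1  ]), 0.34)]
top vial [(array([0.7  , 0.05 , 0.047]), 0.45)]
```

View pics/scene0.png

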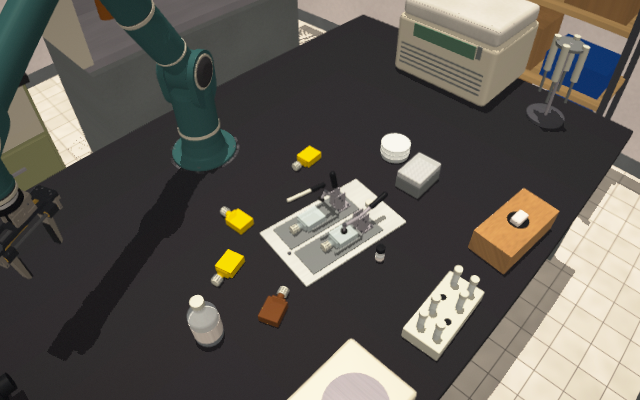

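View pics/top0.png

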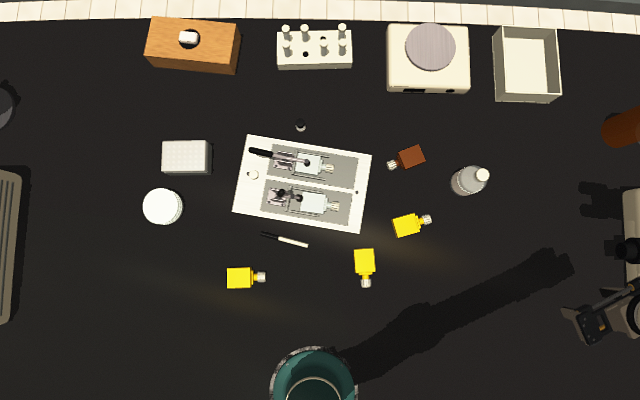

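```bash
python3 - <<'E'
from h import *
import pickle
a=pickle.load(open('top0.pkl','rb'));b=pickle.load(open('scene0.pkl','rb'))
A=cv2.resize(a['image'][125:245,220:380],(800,600),interpolation=cv2.INTER_CUBIC)
B=cv2.resize(b['image'][165:290,250:417],(800,600),interpolation=cv2.INTER_CUBIC)
cv2.imwrite('pics/ca.png',A[:,:,::-1]);cv2.imwrite('pics/cb.png',B[:,:,::-1])
E
```

```text
(no output)
```

View pics/ca.png

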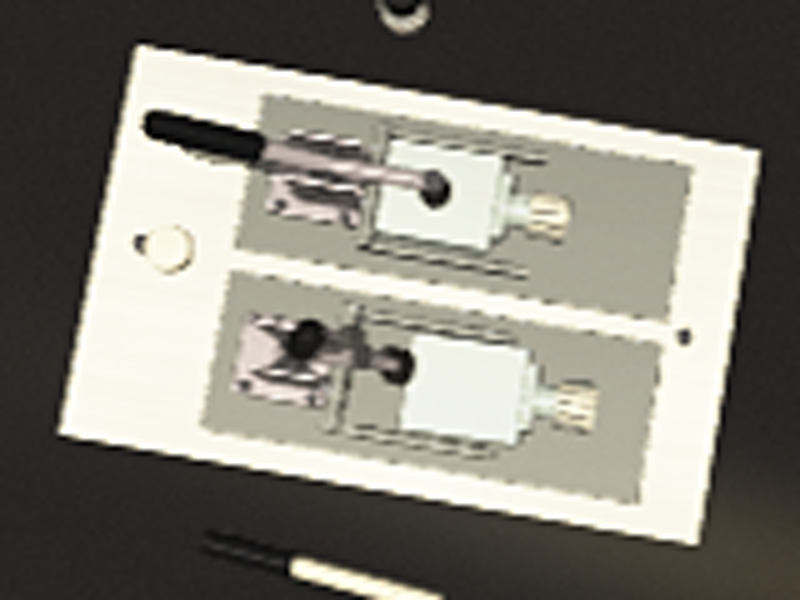

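View pics/cb.png

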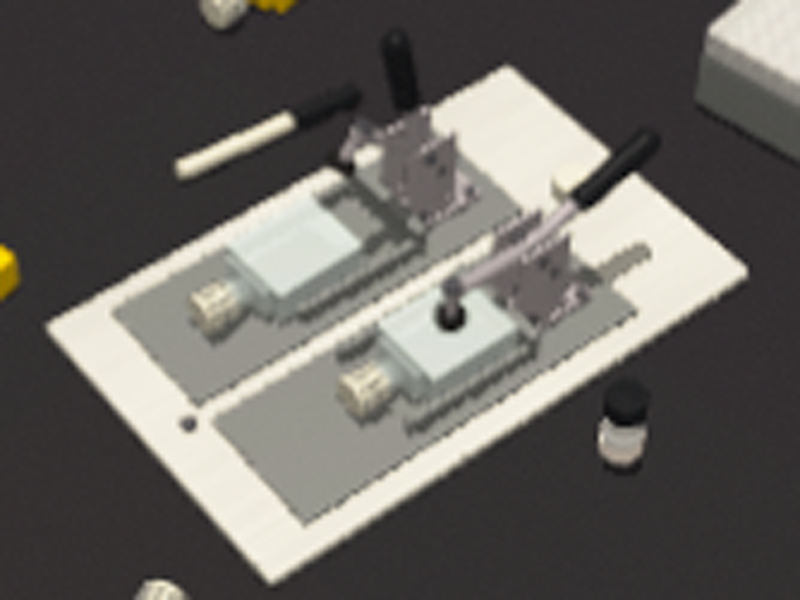

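```bash
python3 - <<'E'
from h import *
import pickle
a=pickle.load(open('top0.pkl','rb'));b=pickle.load(open('scene0.pkl','rb'))
def fit(P):
    # model corners in carrier: (+x,+y),(+x,-y),(-x,-y),(-x,+y)
    M=np.array([[.11,.17],[.11,-.18],[-.11,-.18],[-.11,.17]])
    P=np.array(P)[:,:2]; mc,pc=M.mean(0),P.mean(0)
    H=(M-mc).T@(P-pc); th=np.arctan2(H[0,1]-H[1,0],H[0,0]+H[1,1])
    R=np.array([[np.cos(th),-np.sin(th)],[np.sin(th),np.cos(th)]]); t=pc-R@mc
    print('th',th,'t',t,'res',np.round(P-(M@R.T+t),4).tolist()); return th,t
cr=lambda x,y:(220+x*.2-.4,125+y*.2-.4)
T=fit([px2w(a,*cr(*p),z=.01) for p in [(135,42),(762,150),(698,546),(58,435)]])
s=lambda x,y:(250+x*167/800-.4,165+y*125/600-.4)
# scene: far-right? corners: bottom(275,585)=(+x,-y), left (48,325)=(-x,-y), top(508,65)=(-x,+y), right (748,268)=(+x,+y)
S=fit([px2w(b,*s(*p),z=.01) for p in [(748,268),(275,585),(48,325),(508,65)]])
# features: top cam work bay: flask body corners z=.039
for nm,th,t in [('T',*T),('S',*S)]:
  R=np.array([[np.cos(th),-np.sin(th)],[np.sin(th),np.cos(th)]])
  def C(P): return np.round(np.r_[R.T@(P[:2]-t),P[2]],4)
  if nm=='T':
    for n,p,z in [('flask+x+y',(415,335),.039),('-x+y',(400,428),.039),('-x-y',(515,445),.039),('+x-y',(532,350),.039),('cap end',(600,408),.03),('held+x+y',(388,140),.039),('held -x-y',(490,248),.039),('floor +x+y',(232,270),.014),('floor+x-y',(664,345),.014),('floor -x-y',(638,503),.014),('floor-x+y',(202,430),.014),('stop',(347,375),.034),('levertip',(305,340),.162),('Hfloor+x-y',(692,165),.014),('Hfl -x-y',(668,322),.014),('cap',(168,250),.024)]:
      print(n,C(px2w(a,*cr(*p),z=z)))
  else:
    for n,p,z in [('flask top near corner -y+x',(272,287),.039),('-x-y',(225,243),.039),('+x+y',(362,243),.039),('-x+y',(303,195),.039),('tip',(396,38),.163)]:
      print(n,C(px2w(b,*s(*p),z=z)))
E
```

```text
th -0.15001807080613322 t [0.55022384 0.04704824] res [[0.0009, 0.0008], [-0.0003, -0.0005], [-0.0001, -0.0003], [-0.0005, -0.0001]]
th -0.14420229063535087 t [0.55198062 0.04961928] res [[-0.0019, -0.0011], [0.0013, -0.0003], [-0.0001, 0.0018], [0.0007, -0.0004]]
flask+x+y [-0.0273 -0.0126  0.039 ]
-x+y [-0.0771 -0.0135  0.039 ]
-x-y [-0.0755 -0.0745  0.039 ]
+x-y [-0.0246 -0.0748  0.039 ]
cap end [-0.0478 -0.1155  0.03  ]
held+x+y [0.0737 0.0201 0.039 ]
held -x-y [ 0.0253 -0.0436  0.039 ]
floor +x+y [-0.0062  0.0931  0.014 ]
floor+x-y [-0.0066 -0.1445  0.014 ]
floor -x-y [-0.093  -0.1446  0.014 ]
floor-x+y [-0.0946  0.0928  0.014 ]
stop [-0.0538  0.0194  0.034 ]
levertip [-0.0532  0.0299  0.162 ]
Hfloor+x-y [ 0.0939 -0.1437  0.014 ]
Hfl -x-y [ 0.0062 -0.1446  0.014 ]
cap [-0.0028  0.1276  0.024 ]
flask top near corner -y+x [-0.0331 -0.0735  0.039 ]
-x-y [-0.0766 -0.075   0.039 ]
+x+y [-0.0277 -0.013   0.039 ]
-x+y [-0.0787 -0.017   0.039 ]
tip [-0.0472  0.0265  0.163 ]
```

Candidates in the top view:
- Clear flask at (314,203): near bay, lever upright, gap to the stop. **This is the target.**
- Clear flask at (308,164): already clamped, so leave it.
- Yellow look-alikes at (407,225), (365,262) and (240,278).
- Brown look-alike at (411,157).

The crop shows the target's lever standing up at (281,193), with the flask about 32 mm short of the stop.

```bash
cat > go.py <<'E'
import sys
from h import *
from scipy.spatial.transform import Rotation as Ro
TH=-0.149; T=np.array([.551,.048])
Rc=np.array([[np.cos(TH),-np.sin(TH)],[np.sin(TH),np.cos(TH)]])
o=ob(); R=Ro.from_euler('xyz',o['eef_rot'])
print('carrier xy',np.round(Rc.T@(o['ee_pos'][:2]-T),4),'z',round(o['ee_pos'][2],4),'F carrier',np.round(Rc.T@o['wrist_force'][:2],2))
if len(sys.argv)>1:
    x,y,z=map(float,sys.argv[1:4])
    w=np.r_[Rc@[x,y]+T,z]; G=Ro.from_euler('xyz',[np.pi,0,np.pi/2+TH])
    print('tool shift',np.round(R.inv().apply(w-o['ee_pos']),4),'turn deg',np.round((R.inv()*G).as_rotvec(degrees=True),2))
E
python3 go.py -.05 -.145 .2
python3 -m crank '[0.04,-0.037,0,0,0,-6,0.3, 0.08,-0.074,0,0,0,-12,0.1, 0.12,-0.111,0,0,0,-18,0, 0.16,-0.148,0,0,0,-24,0, 0.20,-0.185,0,0,0,-29,0]' 20
python3 go.py -.05 -.145 .2
```

```text
{'t': np.float64(1.0), 'ee_pos': array([ 0.2679, -0.5922,  0.2146]), 'eef_rot': array([ 3.1415, -0.    ,  0.4248]), 'wrist_force': array([ 0.1892, -0.2617,  0.1831]), 'gripper_width': np.float64(0.0918), 'qpos': array([ 1.103 ,  0.4675, -0.0116,  1.6027,  0.006 ,  1.0714, -0.0563])}
carrier xy [-0.1849 -0.6752] z 0.2146 F carrier [ 0.23 -0.23]
tool shift [ 0.4011 -0.372   0.0146] turn deg [  0.     0.   -57.12]
t: 1.42
ee_pos: [0.3494, -0.3985, 0.2148]
eef_rot: [3.141, 0.0, 0.936]
wrist_force: [1.6, -0.3, -0.1]
gripper_width: 0.0606
{'t': np.float64(1.4167), 'ee_pos': array([ 0.3494, -0.3985,  0.2148]), 'eef_rot': array([3.1411e+00, 3.0000e-04, 9.3570e-01]), 'wrist_force': array([ 1.5561, -0.3364, -0.1153]), 'gripper_width': np.float64(0.0606), 'qpos': array([ 0.95  ,  0.2774, -0.1921,  1.8866,  0.0631,  0.9829,  0.0949])}
carrier xy [-0.1331 -0.4715] z 0.2148 F carrier [ 1.59 -0.1 ]
tool shift [ 0.3275 -0.0791  0.0146] turn deg [ 2.000e-02  2.000e-02 -2.785e+01]
```

```bash

python3 -m crank '[0.04,-0.01,0,0,0,-6,0, 0.08,-0.02,0,0,0,-12,0, 0.12,-0.03,0,0,0,-18,0, 0.16,-0.04,0,0,0,-24,0, 0.20,-0.05,0,0,0,-27.8,0]'
python3 go.py -.05 -.145 .2
```

```text
t: 1.83
ee_pos: [0.4282, -0.206, 0.2151]
eef_rot: [3.14, 0.001, 1.426]
wrist_force: [0.5, 0.1, 0.5]
gripper_width: 0.0274
{'t': np.float64(1.8333), 'ee_pos': array([ 0.4282, -0.206 ,  0.2151]), 'eef_rot': array([3.1404e+00, 1.1000e-03, 1.4256e+00]), 'wrist_force': array([0.5444, 0.09  , 0.513 ]), 'gripper_width': np.float64(0.0274), 'qpos': array([ 0.7333,  0.2017, -0.398 ,  1.9968,  0.096 ,  0.9593,  0.1423])}
carrier xy [-0.0837 -0.2694] z 0.2151 F carrier [0.53 0.17]
tool shift [0.1243 0.0342 0.015 ] turn deg [0.07 0.06 0.22]
```

```bash

python3 -m crank '[0.04,0.011,0,0,0,0.2,0, 0.08,0.022,0.01,0,0,0.2,0, 0.11,0.03,0.03,0,0,0.2,0, 0.124,0.034,0.06,0,0,0.2,0, 0.124,0.034,0.085,0,0,0.2,0]'
python3 go.py -.05 -.143 .022
python3 - <<'E'
from h import *
f=ctrl.grab_frame('wrist'); save(f,'w1.png')
f=ctrl.grab_frame('top'); cv2.imwrite('pics/t1.png',cv2.resize(f['image'][125:245,220:380],(800,600),interpolation=cv2.INTER_CUBIC)[:,:,::-1])
E
```

```text
t: 2.25
ee_pos: [0.4817, -0.084, 0.1296]
eef_rot: [3.138, -0.001, 1.429]
wrist_force: [0.5, -0.1, -0.2]
gripper_width: 0.0006
{'t': np.float64(2.25), 'ee_pos': array([ 0.4817, -0.084 ,  0.1296]), 'eef_rot': array([ 3.1378e+00, -7.0000e-04,  1.4286e+00]), 'wrist_force': array([ 0.5433, -0.0988, -0.2126]), 'gripper_width': np.float64(0.0006), 'qpos': array([ 0.4862,  0.3573, -0.4502,  2.0423,  0.2169,  0.783 , -0.2355])}
carrier xy [-0.049  -0.1408] z 0.1296 F carrier [ 0.55 -0.02]
tool shift [-0.0023 -0.0014  0.1076] turn deg [ 0.22 -0.04  0.39]
```

View pics/w1.png

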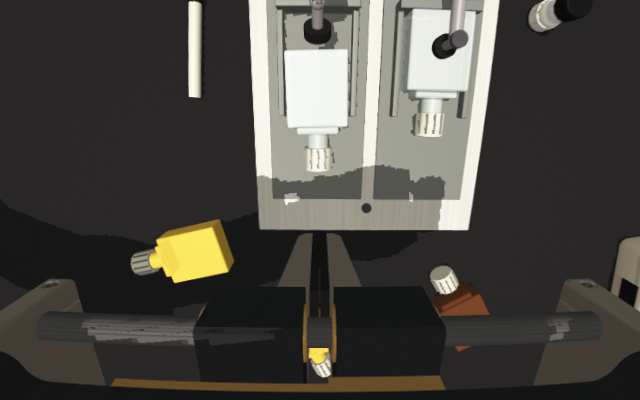

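View pics/t1.png

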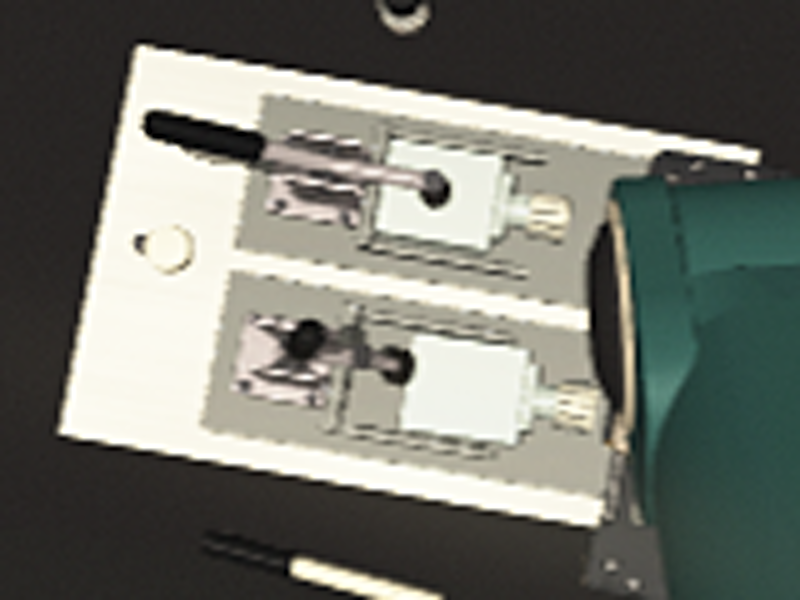

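The wrist view shows the fingers at column 320, lined up with the target's cap at (318,158) and clear of it. Descending now.

```bash

python3 -m crank '[-0.005,-0.001,0.03,0.2,0,0.4,0, -0.005,-0.001,0.06,0.2,0,0.4,0, -0.005,-0.001,0.085,0.2,0,0.4,0, -0.005,-0.001,0.1,0.2,0,0.4,0, -0.005,-0.001,0.106,0.2,0,0.4,0]'
python3 go.py -.05 -.091 .022
python3 - <<'E'
from h import *
f=ctrl.grab_frame('wrist'); save(f,'w2.png')
E
```

```text
t: 2.77
ee_pos: [0.4743, -0.0929, 0.0202]
eef_rot: [-3.13, 0.001, 1.416]
wrist_force: [-1.0, -0.1, -0.0]
gripper_width: 0.0002
{'t': np.float64(2.7667), 'ee_pos': array([ 0.4743, -0.0929,  0.0202]), 'eef_rot': array([-3.1302e+00,  1.0000e-03,  1.4156e+00]), 'wrist_force': array([-0.969 , -0.1036, -0.022 ]), 'gripper_width': np.float64(0.0002), 'qpos': array([ 0.4179,  0.5415, -0.3555,  2.0993,  0.3415,  0.567 , -0.3387])}
carrier xy [-0.0549 -0.1507] z 0.0202 F carrier [-0.94 -0.25]
tool shift [ 0.0597  0.0045 -0.0019] turn deg [-0.65  0.05 -0.36]
```

View pics/w2.png

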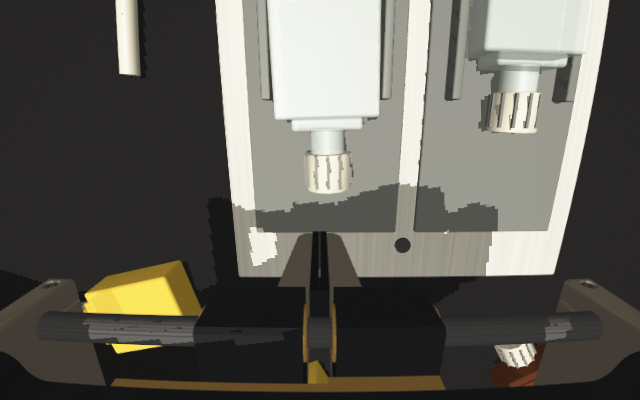

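```bash

python3 -m crank '[0.003,0.0045,-0.003,-0.6,0,-0.4,0, 0.008,0.0045,-0.003,-0.6,0,-0.4,0, 0.013,0.0045,-0.003,-0.6,0,-0.4,0, 0.017,0.0045,-0.003,-0.6,0,-0.4,0, 0.02,0.0045,-0.003,-0.6,0,-0.4,0]'
python3 go.py -.05 -.091 .023
```

```text
t: 3.23
ee_pos: [0.4827, -0.0729, 0.0241]
eef_rot: [3.141, 0.001, 1.424]
wrist_force: [-0.2, 0.4, 0.1]
gripper_width: 0.0005
{'t': np.float64(3.2333), 'ee_pos': array([ 0.4827, -0.0729,  0.0241]), 'eef_rot': array([3.1407e+00, 7.0000e-04, 1.4236e+00]), 'wrist_force': array([-0.2271,  0.3564,  0.0857]), 'gripper_width': np.float64(0.0005), 'qpos': array([ 0.3779,  0.5353, -0.3591,  2.0964,  0.3433,  0.5643, -0.3748])}
carrier xy [-0.0496 -0.1297] z 0.0241 F carrier [-0.28  0.32]
tool shift [ 0.0387 -0.0004  0.001 ] turn deg [0.05 0.04 0.1 ]
```

```bash

python3 -m crank '[0.005,0,0.001,0,0,0,0, 0.01,0,0.001,0,0,0,0, 0.015,0,0.001,0,0,0,0, 0.02,0,0.001,0,0,0,0, 0.024,0,0.001,0,0,0,0]'
python3 go.py -.05 -.091 .023
python3 - <<'E'
from h import *
f=ctrl.grab_frame('wrist'); save(f,'w3.png')
E
```

```text
t: 3.65
ee_pos: [0.4863, -0.0484, 0.023]
eef_rot: [3.141, 0.001, 1.424]
wrist_force: [-0.6, -0.8, -0.1]
gripper_width: 0.0001
{'t': np.float64(3.65), 'ee_pos': array([ 0.4863, -0.0484,  0.023 ]), 'eef_rot': array([3.1408e+00, 6.0000e-04, 1.4241e+00]), 'wrist_force': array([-0.6208, -0.7753, -0.0682]), 'gripper_width': np.float64(0.0001), 'qpos': array([ 0.3262,  0.5378, -0.3578,  2.0954,  0.3443,  0.5629, -0.4255])}
carrier xy [-0.0497 -0.105 ] z 0.023 F carrier [-0.5  -0.86]
tool shift [ 0.014  -0.0003  0.    ] turn deg [0.05 0.04 0.13]
```

View pics/w3.png

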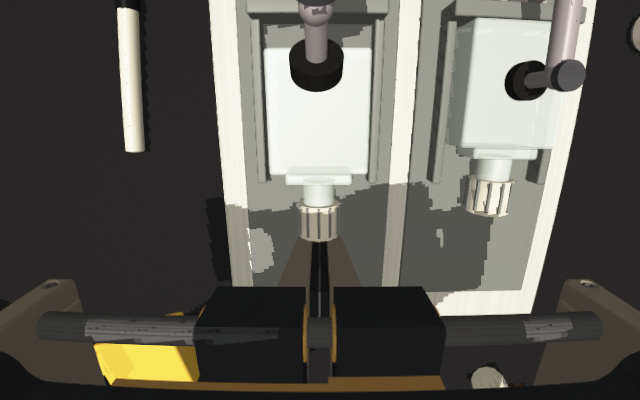

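The fingertips are on the cap at (319,240) and the flask is sliding straight between the rails. Its remaining gap shows against the stop at row 20, so I'll keep pushing.

```bash

python3 -m crank '[0.003,0,0,0,0,0,0, 0.006,0,0,0,0,0,0, 0.009,0,0,0,0,0,0, 0.011,0,0,0,0,0,0, 0.012,0,0,0,0,0,0]'
python3 go.py -.05 -.091 .023
python3 -m crank '[0.001,0,0,0,0,0,0, 0.002,0,0,0,0,0,0, 0.003,0,0,0,0,0,0, 0.004,0,0,0,0,0,0, 0.004,0,0,0,0,0,0]'
python3 go.py -.05 -.091 .023
python3 - <<'E'
from h import *
f=ctrl.grab_frame('wrist'); save(f,'w4.png')
E
```

```text
t: 4.12
ee_pos: [0.4882, -0.0354, 0.023]
eef_rot: [3.141, -0.0, 1.425]
wrist_force: [0.3, 1.1, -0.4]
gripper_width: 0.0003
{'t': np.float64(4.1167), 'ee_pos': array([ 0.4882, -0.0354,  0.023 ]), 'eef_rot': array([ 3.1408e+00, -1.0000e-04,  1.4254e+00]), 'wrist_force': array([ 0.2577,  1.0846, -0.4408]), 'gripper_width': np.float64(0.0003), 'qpos': array([ 0.3002,  0.5388, -0.3585,  2.0937,  0.3439,  0.5636, -0.4502])}
carrier xy [-0.0498 -0.0918] z 0.023 F carrier [0.09 1.11]
tool shift [ 0.0008 -0.0002  0.    ] turn deg [ 0.05 -0.    0.2 ]
t: 4.53
ee_pos: [0.4884, -0.0328, 0.023]
eef_rot: [3.142, 0.002, 1.424]
wrist_force: [-1.4, -5.7, 1.0]
gripper_width: 0.0006
{'t': np.float64(4.5333), 'ee_pos': array([ 0.4884, -0.0328,  0.023 ]), 'eef_rot': array([3.1415e+00, 1.8000e-03, 1.4243e+00]), 'wrist_force': array([-1.3787, -5.7224,  0.95  ]), 'gripper_width': np.float64(0.0006), 'qpos': array([ 0.2925,  0.5389, -0.3569,  2.093 ,  0.3448,  0.5652, -0.4584])}
carrier xy [-0.0499 -0.0892] z 0.023 F carrier [-0.51 -5.86]
tool shift [-0.0018 -0.0001  0.    ] turn deg [0.01 0.1  0.14]
```

View pics/w4.png

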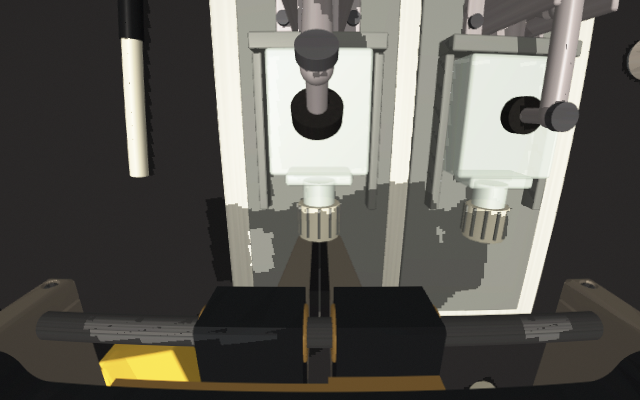

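The flask's end is flush against the stop at row 48, the same as the held flask, and the push force rose to 6 N. It is home. Now I'll retreat and rise, then approach the lever.

```bash

python3 -m crank '[-0.01,0,0,0,0,0,0, -0.02,0,0,0,0,0,0, -0.025,0,-0.02,0,0,0,0, -0.025,0,-0.06,0,0,0,0, -0.025,0,-0.1,0,0,0,0]'
python3 go.py -.05 -.03 .138
python3 - <<'E'
from h import *
f=ctrl.grab_frame('wrist'); save(f,'w5.png')
E
```

```text
t: 5.0
ee_pos: [0.4833, -0.0579, 0.123]
eef_rot: [-3.138, 0.001, 1.423]
wrist_force: [1.9, 0.4, 0.2]
gripper_width: 0.0006
{'t': np.float64(5.0), 'ee_pos': array([ 0.4833, -0.0579,  0.123 ]), 'eef_rot': array([-3.1380e+00,  5.0000e-04,  1.4232e+00]), 'wrist_force': array([1.8779, 0.4351, 0.2322]), 'gripper_width': np.float64(0.0006), 'qpos': array([ 0.4311,  0.3687, -0.4502,  2.0463,  0.2256,  0.7771, -0.3028])}
carrier xy [-0.0513 -0.1148] z 0.123 F carrier [1.79 0.71]
tool shift [ 0.0848  0.0013 -0.015 ] turn deg [-0.21  0.03  0.08]
```

View pics/w5.png

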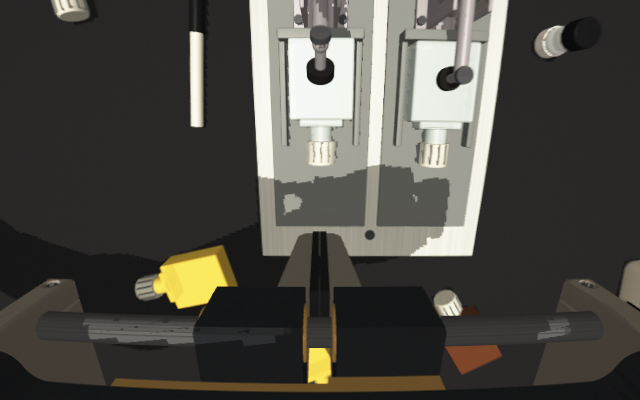

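The flask stayed home: both caps line up, at rows 163 and 165. Moving over to the lever.

```bash

python3 -m crank '[0,0.001,-0.015,-0.2,0,0,0, 0.025,0.001,-0.015,-0.2,0,0,0, 0.05,0.001,-0.015,-0.2,0,0,0, 0.07,0.001,-0.015,-0.2,0,0,0, 0.085,0.001,-0.015,-0.2,0,0,0]'
python3 go.py -.05 0 .138
python3 - <<'E'
from h import *
f=ctrl.grab_frame('wrist'); save(f,'w6.png')
f=ctrl.grab_frame('scene'); cv2.imwrite('pics/s6.png',cv2.resize(f['image'][145:290,240:433],(800,600),interpolation=cv2.INTER_CUBIC)[:,:,::-1])
E
```

```text
t: 5.47
ee_pos: [0.5023, 0.0277, 0.1461]
eef_rot: [3.127, -0.0, 1.425]
wrist_force: [0.2, 0.8, -0.0]
gripper_width: 0.0004
{'t': np.float64(5.4667), 'ee_pos': array([0.5023, 0.0277, 0.1461]), 'eef_rot': array([ 3.1270e+00, -3.0000e-04,  1.4249e+00]), 'wrist_force': array([ 0.2079,  0.8324, -0.0064]), 'gripper_width': np.float64(0.0004), 'qpos': array([ 0.2871,  0.3546, -0.4876,  2.0042,  0.2303,  0.8205, -0.4766])}
carrier xy [-0.0451 -0.0273] z 0.1461 F carrier [0.08 0.85]
tool shift [ 0.0274 -0.0049  0.0081] turn deg [ 0.84 -0.02  0.18]
```

View pics/w6.png

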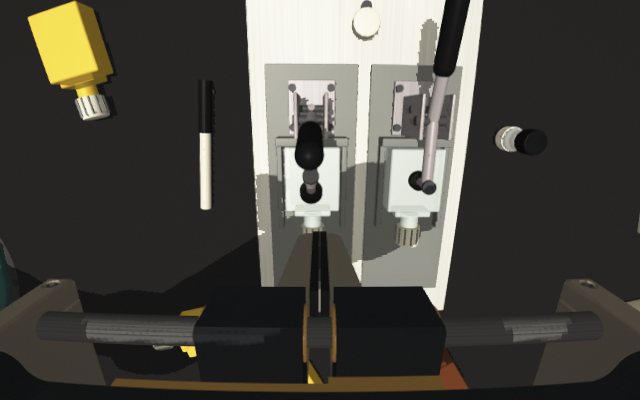

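View pics/s6.png

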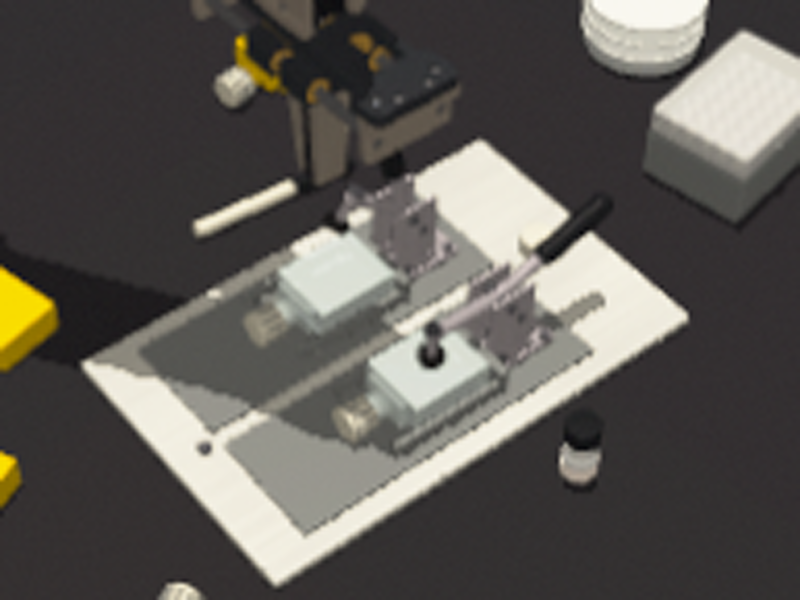

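The lever grip shows at (309,150), about 5 mm to the left of the fingers. I'll correct that and close in.

```bash

python3 -m crank '[0.004,-0.003,0.004,0.8,0,0,0, 0.01,-0.005,0.009,0.8,0,0,0, 0.015,-0.005,0.009,0.8,0,0,0, 0.02,-0.005,0.009,0.8,0,0,0, 0.024,-0.005,0.009,0.8,0,0,0]'
python3 go.py -.05 .066 .138
```

```text
t: 5.98
ee_pos: [0.5009, 0.0533, 0.1368]
eef_rot: [3.141, -0.001, 1.428]
wrist_force: [0.3, -0.1, -0.1]
gripper_width: 0.0002
{'t': np.float64(5.9833), 'ee_pos': array([0.5009, 0.0533, 0.1368]), 'eef_rot': array([ 3.1415e+00, -9.0000e-04,  1.4276e+00]), 'wrist_force': array([ 0.3483, -0.1106, -0.0893]), 'gripper_width': np.float64(0.0002), 'qpos': array([ 0.2384,  0.3785, -0.491 ,  1.999 ,  0.2396,  0.8193, -0.531 ])}
carrier xy [-0.0503 -0.0022] z 0.1368 F carrier [ 0.36 -0.06]
tool shift [ 0.0682  0.0007 -0.0012] turn deg [ 0.01 -0.05  0.33]
```

```bash

python3 -m crank '[0.007,0,0,0,0,0.3,0, 0.014,0,0,0,0,0.3,0, 0.021,0,0,0,0,0.3,0, 0.028,0,0,0,0,0.3,0, 0.035,0,0,0,0,0.3,0]'
python3 go.py -.05 .066 .138
```

```text
t: 6.4
ee_pos: [0.5061, 0.0875, 0.137]
eef_rot: [3.141, 0.001, 1.422]
wrist_force: [-1.1, -5.7, 3.6]
gripper_width: 0.0002
{'t': np.float64(6.4), 'ee_pos': array([0.5061, 0.0875, 0.137 ]), 'eef_rot': array([3.1412e+00, 5.0000e-04, 1.4217e+00]), 'wrist_force': array([-1.1255, -5.6981,  3.6074]), 'gripper_width': np.float64(0.0002), 'qpos': array([ 0.1722,  0.3948, -0.4943,  1.9759,  0.2508,  0.8299, -0.6097])}
carrier xy [-0.0503  0.0324] z 0.137 F carrier [-0.27 -5.8 ]
tool shift [ 0.0336  0.0002 -0.001 ] turn deg [ 0.02  0.03 -0.  ]
```

Contact force is about 6 N along −y, as the spring should give. Continuing past the dead point.

```bash

python3 -m crank '[0.008,0,0,0,0,0,0, 0.016,0,0,0,0,0,0, 0.024,0,0,0,0,0,0, 0.032,0,0,0,0,0,0, 0.038,0,0,0,0,0,0]'
python3 go.py -.05 .066 .138
python3 -m crank '[0.002,0,0,0,0,0,0, 0.004,0,0,0,0,0,0, 0.006,0,0,0,0,0,0, 0.008,0,0,0,0,0,0, 0.008,0,0,0,0,0,0]'
python3 go.py -.05 .066 .138
python3 - <<'E'
from h import *
f=ctrl.grab_frame('wrist'); save(f,'w7.png')
E
```

```text
t: 6.82
ee_pos: [0.5119, 0.1276, 0.137]
eef_rot: [3.141, -0.002, 1.423]
wrist_force: [-0.3, -0.0, -1.0]
gripper_width: 0.0003
{'t': np.float64(6.8167), 'ee_pos': array([0.5119, 0.1276, 0.137 ]), 'eef_rot': array([ 3.1410e+00, -1.6000e-03,  1.4231e+00]), 'wrist_force': array([-0.2601, -0.0114, -0.9619]), 'gripper_width': np.float64(0.0003), 'qpos': array([ 0.1007,  0.4176, -0.4996,  1.9442,  0.262 ,  0.842 , -0.6862])}
carrier xy [-0.0505  0.0729] z 0.137 F carrier [-0.26 -0.05]
tool shift [-0.0069  0.0005 -0.001 ] turn deg [ 0.03 -0.09  0.07]
t: 7.23
ee_pos: [0.5131, 0.1358, 0.1371]
eef_rot: [3.141, -0.002, 1.423]
wrist_force: [0.5, 0.2, -0.2]
gripper_width: 0.0007
{'t': np.float64(7.2333), 'ee_pos': array([0.5131, 0.1358, 0.1371]), 'eef_rot': array([ 3.1409e+00, -1.9000e-03,  1.4232e+00]), 'wrist_force': array([ 0.4616,  0.1669, -0.1931]), 'gripper_width': np.float64(0.0007), 'qpos': array([ 0.086 ,  0.4227, -0.5002,  1.9367,  0.2645,  0.845 , -0.7017])}
carrier xy [-0.0505  0.0812] z 0.1371 F carrier [0.43 0.23]
tool shift [-0.0152  0.0005 -0.0009] turn deg [ 0.04 -0.11  0.08]
```

View pics/w7.png

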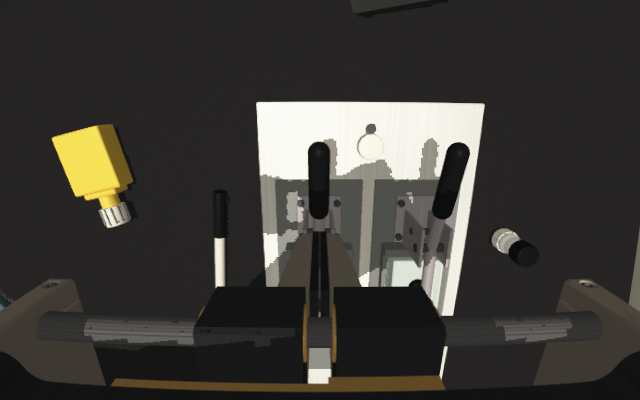

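The lever snapped over: its tip at (318,148) lies level with the locked one at (458,148), and no force remains. Now I'll rise and move clear, then verify.

```bash

python3 -m crank '[0,0,-0.03,0,0,0,0, 0,0,-0.06,0,0,0,0, -0.03,0,-0.09,0,0,0,0, -0.07,0,-0.1,0,0,0,0, -0.11,0,-0.1,0,0,0,0]'
python3 -m crank '[-0.04,0,0,0,0,0,0, -0.08,0,0,0,0,0,0, -0.12,0,0,0,0,0,0, -0.16,0,0,0,0,0,0, -0.19,0,0,0,0,0,0]'
python3 -m crank '[0,0,0,0,0,0,0, 0,0,0,0,0,0,0, 0,0,0,0,0,0,0, 0,0,0,0,0,0,0, 0,0,0,0,0,0,0]'
python3 - <<'E'
from h import *
f=ctrl.grab_frame('wrist'); save(f,'w8.png')
f=ctrl.grab_frame('top'); cv2.imwrite('pics/t8.png',cv2.resize(f['image'][125:245,220:380],(800,600),interpolation=cv2.INTER_CUBIC)[:,:,::-1])
f=ctrl.grab_frame('scene'); cv2.imwrite('pics/s8.png',cv2.resize(f['image'][145:290,240:433],(800,600),interpolation=cv2.INTER_CUBIC)[:,:,::-1])
E
```

```text
t: 7.7
ee_pos: [0.4984, 0.0263, 0.2402]
eef_rot: [3.135, -0.003, 1.425]
wrist_force: [0.7, -1.5, -1.0]
gripper_width: 0.0002
t: 8.12
ee_pos: [0.4696, -0.1657, 0.2399]
eef_rot: [3.134, -0.001, 1.422]
wrist_force: [1.5, -0.1, -0.5]
gripper_width: 0.0007
t: 8.53
ee_pos: [0.47, -0.1639, 0.24]
eef_rot: [3.134, -0.002, 1.425]
wrist_force: [0.8, -0.3, 0.5]
gripper_width: 0.0004
```

View pics/t8.png

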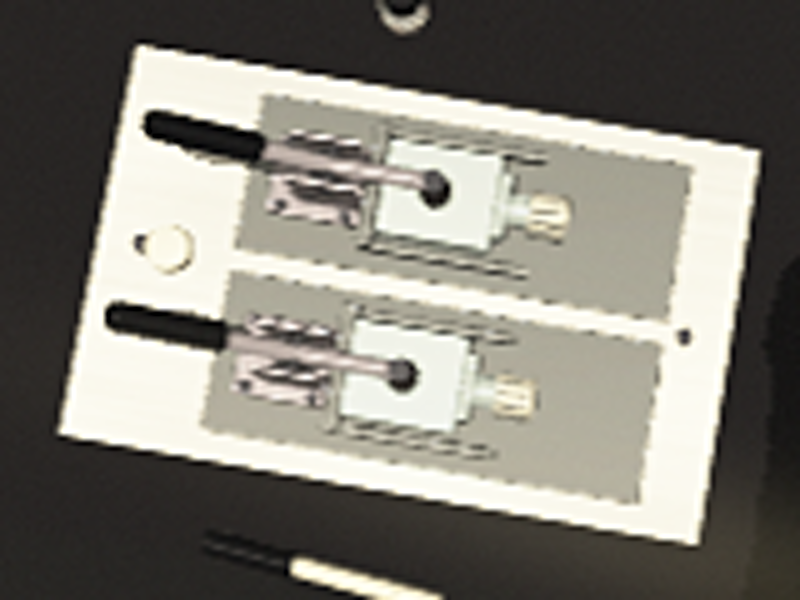

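View pics/s8.png

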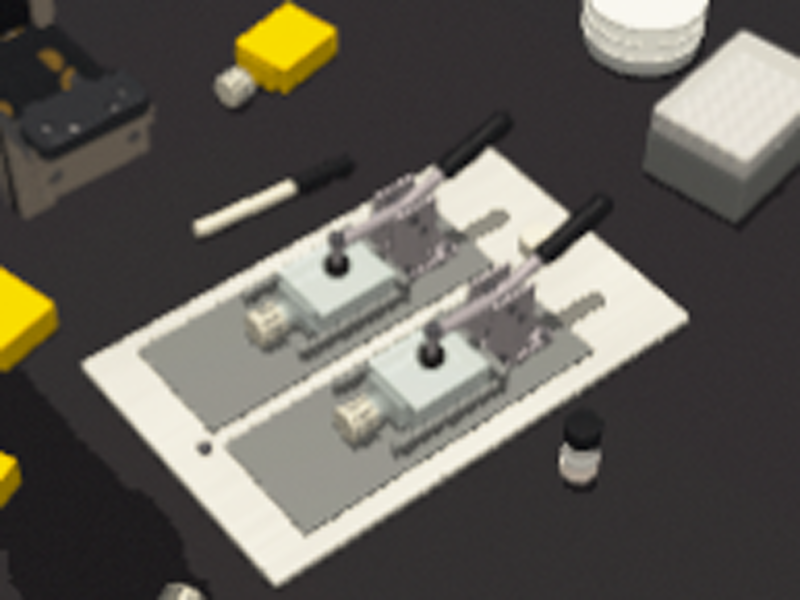

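View pics/w8.png

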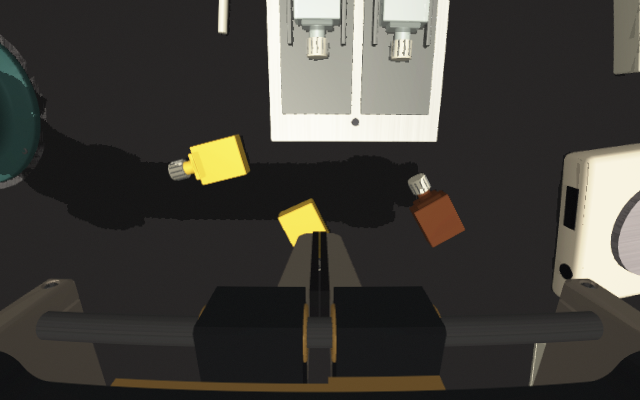

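Both bays now look the same: levers lying over in parallel, plungers on the flasks and flask ends at the stops. The cap, marker and vial have not moved, and the arm is clear.

```bash
python3 -c "
from cell import ctrl
print(ctrl.sign_off())"
```

```text
the job is handed in; nothing more can be done
None
```

The unsecured flask is home against its end stop and its clamp lever is locked. I handed the job in at about 8.7 s; the sign-off gives no verdict.

- **Flask:** I pushed it about 32 mm by its cap with the closed fingertips. I stopped when the force rose to about 6 N and its end sat flush with the stop.
- **Lever:** I pushed the raised lever over to +y against a spring force of about 6 N. It then snapped down and the force fell to zero.
- **Last checks:** In the final top and scene pictures, both levers lie parallel and both flasks sit at their stops with the plungers down. The other flask and its lever, the spare cap, marker and vial look the same as at the start. The dishes and tip box look untouched in the scene view. The media bottle was not in those final crops, but the arm never went near it. The gripper was well clear of everything.
- **Not measured:** I judged the lock and the flask's position from the pictures and forces; I had no reading of the lever angle. No check failed. Two moves ended about 5 mm off sideways, and I corrected both before touching anything.

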